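# Push the parts crate up the ramp and behind the lip

### The job

Push the small wooden parts crate up the loading ramp in front of it, sliding it along rather than lifting it, until its rear edge drops behind the lip at the top and it sits flat in the bay. Leave the plain pine block beside the ramp where it is, then let go of the crate and move clear.

Things in the scene. Friction and masses are not known exactly. Their poses are not given: they have to be found in the camera images.
- crate: open slatted wooden crate on two round runners, bolts and nuts fixed inside, 100 (x) x 90 (y) x 55 mm (z), about 0.4 kg; origin at its very centre, 27.5 mm above its underside. Stands on the worktop before the ramp's foot, +x side towards the ramp, up to 12 mm to the side and turned up to 6 degrees. Too wide to grasp: push its rear (-x) side; past the lip it may hang on the pusher till that backs off
- ramp: fixed wooden ramp, 140 mm wide; origin at worktop height under the lip's drop-off edge, on the centre line; x uphill, y left, z up. Slope from x -150 mm (height 0) to -10 mm (height 36), level lip 36 high to x = 0. Rails 116 mm apart stand 12 mm above the slope; at the foot two 24 mm high wings, spreading to 147 mm apart at x -190 mm, guide the crate in. Rails and wings are faced with smooth white plastic
- pine_block: plain solid pine block, 45 (x) x 120 (y) x 45 mm, origin at the centre of its underside; lies beside the ramp, roughly along it, on the right side seen uphill (-y); to be left alone
- bay (a point): middle of the bay's floor, behind the lip; axes as the ramp's. It lies 58 mm uphill of the lip's drop-off edge, 26 mm above the worktop. The floor is 116 mm long (x) and 116 mm wide, 10 mm lower than the lip; side rails 49 mm and end stop 52 mm above the worktop. A crate that is home has its centre 27.5 mm above this floor, within 8 mm of this point along x

How it is judged:
On the way, in this order (a step that is already met when the one before it is completed fails the run):
1. the crate is on the slope of the ramp, its underside on the slope and its centre between 100 and 30 mm before the drop-off edge of the lip (x of crate in the frame of ramp between -0.1 and -0.03 m and y of crate in the frame of ramp between -0.02 and 0.02 m and contact force between crate and ramp above 0.3 N), for 0.05 s.
2. the crate is behind the lip: centre more than 45 mm past the drop-off edge and its underside down on the floor of the bay (x of crate in the frame of ramp above 0.045 m and z of crate in the frame of ramp below 0.058 m), for 0.1 s.
At the end, for the whole second after the job is handed in: The crate is at rest upright and flat on the floor of the bay, wholly between lip and end stop: its centre 45 to 71 mm past the drop-off edge, within 15 mm of the centre line and 49 to 58 mm above the worktop, tilted less than 0.06 rad (3.4 degrees) (all of step 2 and x of crate in the frame of ramp below 0.071 m and y of crate in the frame of ramp between -0.015 and 0.015 m and z of crate in the frame of ramp above 0.049 m and angle between crate's own z axis and vertical below 0.06 rad and linear speed of crate below 0.02 m/s); the robot touches nothing.
It fails at once if the crate is lifted: its centre more than 80 mm above the worktop (z of crate in the frame of ramp above 0.08 m).
It fails at once if the crate is lifted off before the slope: its centre more than 45 mm above the worktop while still 130 mm or more before the drop-off edge (x of crate in the frame of ramp below -0.13 m and z of crate in the frame of ramp above 0.045 m).
It fails at once if the crate is tipped by more than 35 degrees (angle between crate's own z axis and vertical above 0.61 rad).
It fails at once if the pine block is moved by more than 20 mm (distance of pine_block from where it was at the start of the episode above 0.02 m).
It also fails if it takes over 42 s, if anything falls off the work surface, if the arm or the gripper's body presses on something with over 40 N, if the wrist force passes 120 N, or if a joint passes its speed limit or range.

### The arm

A 6-joint arm with a two-finger parallel gripper is mounted at the origin on a cart in front of the work surface, level with it; the furniture and walls round the work are solid. World frame = base frame: x ahead of the robot, y to its left, z up, the work surface at z = 0. Lengths are in m, angles in rad, forces in N, time in s.
With the tool pointing down it reaches from about 0.375 to 0.9 m from the base axis. Payload 3.1 kg.
Tool frame: the origin (TCP) lies between the finger pads; the fingertips stand 25 mm ahead of it and the grasp point (between the pads) lies 6 mm ahead of it; y points along the fingers, x is the direction in which the jaws open and shut, and the axes are right-handed (so a half turn about y gives the same grasp; the last joint's range is limited). The gripper opens to 87 mm and grips with 3 to 60 N. Pads are 19 mm wide; open, the fingers measure 117 mm over their backs; the gripper's body (75 mm by 190 mm) begins 51 mm behind the grasp point.
Start: joints at [0.998, 0.527, 1.433, -0, 1.181, -0.178], TCP at [0.24, 0.577, 0.248] pointing down, gripper open.
Joint ranges: [-3.08, 3.08], [-0.75, 2.2], [0.22, 2.44], [-1.43, 4.57], [0, 2.65], [-2.85, 2.85]. Speed limits (rad/s): [2.79, 2.79, 3.14, 3.14, 3.14, 3.14].

### API

Orientations are given as a unit quaternion [x, y, z, w].
In Python, from rig import robot gives the robot as it stands.
- The arm moves only by the tool carry_out, never from a script. Its argument "moves" is a list of rows, each a list of 7 numbers: the opening, from 0 (shut) to 1 (fully open), then the shift along the tool's x, y, z in cm, then the turn, a rotation vector about the tool's x, y, z in rad. In form: [[grip, x, y, z, rx, ry, rz], ...]. A call has 1 to 20 rows; each row is the pose to reach, as a shift and turn from the pose commanded when the call began, along the tool's axes at that moment; what a row does not reach only later rows make up. A row lasts 1/10 s, in which the tool goes at most 50 mm and 8.59 degrees, less where a joint would pass 70% of its speed; a pose out of reach is approached as far as the arm can. A call with a gripper value outside its range is refused whole. The fingers move at their own pace and stop on an object; "force" is the grip in N (left out, the last holds). Time passes only in rows, so rows that repeat a pose let the fingers close. It gives the time, the measured TCP pose, the force and the opening at its end, in the units of the state.
- robot.get_obs(): the state, without advancing time (a new reading comes with each control period).
- robot.camera(name): name is "side" or "top"; returns the picture (400x640x3 uint8, red, green, blue); there is no depth.
- robot.camera_params(name): a dict with "fx", "fy", "cx", "cy" (pixels), "k1" (the pictures are not rectified: a ray, as slopes to the right and down, at radius r is drawn at 1 + k1 r^2 times it, then the intrinsics apply), "extrinsics" (4x4, takes a point from camera to world coordinates). Camera axes: x right, y down, z forward; pixel columns grow to the right and rows downward; lengths in m; the calibration is good to about 2 mm. A picture is of the moment at which its call begins. camera_params takes no time and is no camera call.
- robot.hand_in(): hands the job in, once; it reports no verdict.
The state is a dict: "time": time; "q": joint angles; "joint_velocities": joint speeds; "joint_torque": joint torques, N m; "position": TCP position; "tool_rot": TCP orientation; "ft_force": force on the tool from outside, world axes, zero at the start; "moment": the same for the moment, N m; "grip_width": finger opening in m.
Only numpy, scipy, OpenCV 4.12 (cv2) and the standard library are available. Lean on these libraries where they do the work, as an engineer would, in place of code of your own. Each camera call takes 0.05 s, during which the arm holds its last target.

## Working session

There is one attempt and no reset: what is moved stays moved. The work goes in short steps, Python scripts to look and compute and a tool call to move; the robot and the scene stay as the last step left them, time stands still between calls to the robot, and variables do not carry over. Pictures are saved under pics/ and viewed, and the job is handed in when it is done.

Besides the shell and the picture viewer there is one more tool, called after "Request:" as name(argument=value, ...), one argument or row to a line, values as JSON. carry_out: Moves the arm, as the interface text tells. Its arguments: {"type":"object","properties":{"moves":{"type":"array"},"force":{"type":"number"}},"required":["moves"]}

```bash
mkdir -p pics; ls; python3 - <<'E'
from rig import robot
import cv2,numpy as np
o=robot.get_obs()
for k,v in o.items(): print(k,np.round(v,4))
for n in ("side","top"):
    p=robot.camera_params(n); print(n,{k:(np.round(v,4).tolist() if k=="extrinsics" else v) for k,v in p.items()})
    cv2.imwrite(f"pics/{n}0.png",robot.camera(n)[:,:,::-1])
E
```

```text
pics
time 0.0
q [ 0.9975  0.5285  1.4339  0.      1.1814 -0.1785]
joint_velocities [-0.0008  0.0013 -0.0001 -0.0006 -0.0006 -0.0015]
joint_torque [-1.00000e-03 -4.40045e+01 -1.76588e+01  6.31000e-02  5.81000e-02
 -2.00000e-04]
position [0.24   0.5764 0.2466]
tool_rot [ 0.5887  0.3915 -0.3929 -0.5881]
ft_force [ 0.0936 -0.474   1.0445]
moment [-0.0133  0.0127  0.0301]
grip_width 0.087
side {'fx': 362.8015936134545, 'fy': 362.8015936134545, 'cx': 327.58435725014755, 'cy': 204.14461468699238, 'k1': 0.0032911019870189477, 'extrinsics': [[0.9998, 0.019, -0.0112, 0.5953], [0.0191, -0.4922, 0.8703, -0.5962], [0.011, -0.8703, -0.4924, 0.482], [0.0, 0.0, 0.0, 1.0]]}
top {'fx': 368.762840511507, 'fy': 368.762840511507, 'cx': 317.44989149048735, 'cy': 195.9113733830387, 'k1': -0.06366952189235965, 'extrinsics': [[0.0049, -0.9814, 0.1918, 0.4319], [-0.9995, 0.0011, 0.0311, 0.1427], [-0.0308, -0.1918, -0.9809, 0.8756], [0.0, 0.0, 0.0, 1.0]]}
```

View pics/side0.png

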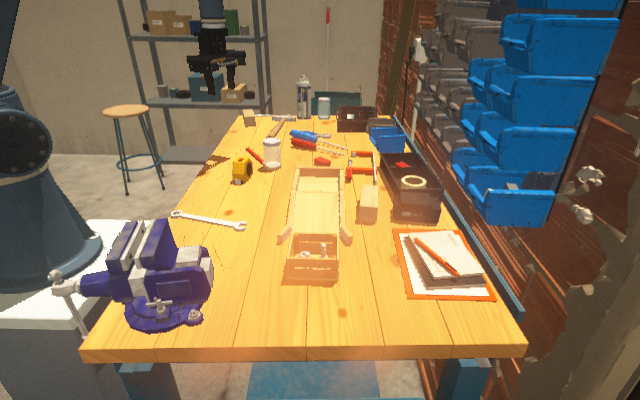

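View pics/top0.png

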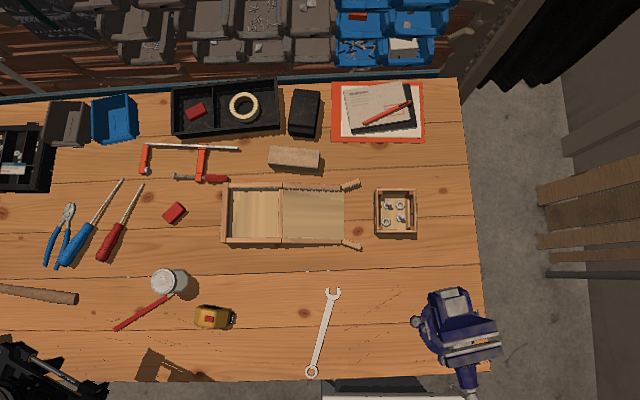

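```bash
python3 - <<'E'
from scipy.spatial.transform import Rotation as R
from rig import robot
o=robot.get_obs();print(R.from_quat(o["tool_rot"]).as_matrix().round(3), o["time"])
E
```

```text
[[ 0.385 -0.001 -0.923]
 [ 0.923 -0.002  0.385]
 [-0.002 -1.     0.   ]] 0.1
```

```bash
python3 - <<'E'
import cv2
a=cv2.imread("pics/top0.png")[135:265,205:435]
cv2.imwrite("pics/topz.png",cv2.resize(a,None,fx=3.4,fy=3.4,interpolation=cv2.INTER_CUBIC))
a=cv2.imread("pics/side0.png")[160:290,265:395]
cv2.imwrite("pics/sidez.png",cv2.resize(a,None,fx=4.5,fy=4.5,interpolation=cv2.INTER_CUBIC))
E
```

```text
(no output)
```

View pics/topz.png

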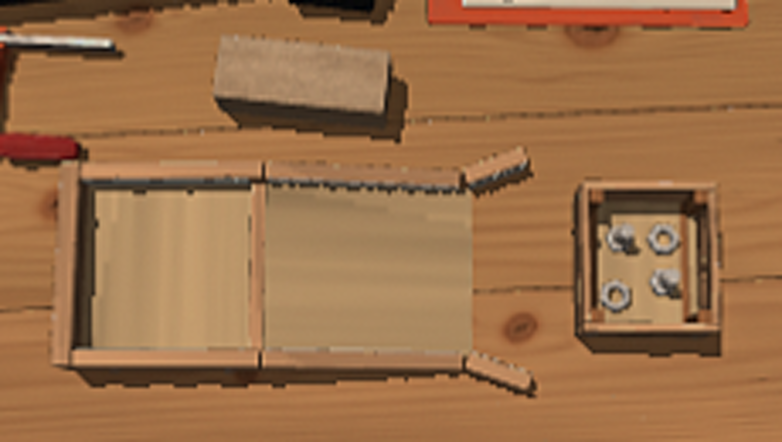

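View pics/sidez.png

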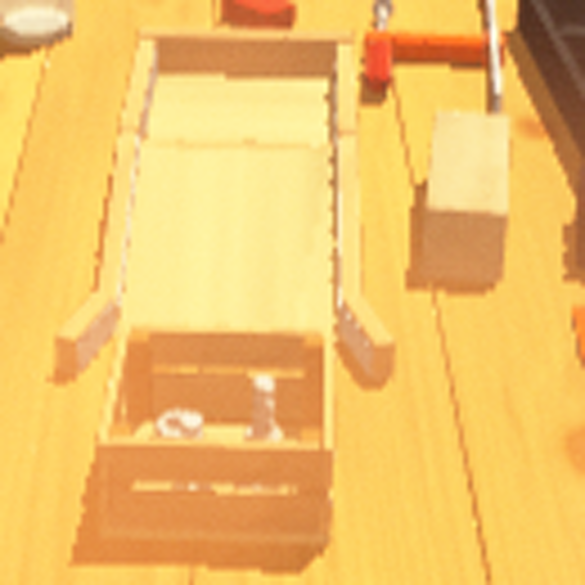

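```bash
cat > h.py <<'E'
import numpy as np,cv2
from rig import robot
def cast(name,uv,z):
    p=robot.camera_params(name); E=np.array(p["extrinsics"])
    d=((np.array(uv,float)-[p["cx"],p["cy"]])/[p["fx"],p["fy"]])
    s=d.copy()
    for _ in range(20): s=d/(1+p["k1"]*(s@s))
    r=E[:3,:3]@np.r_[s,1]; o=E[:3,3]
    return o+r*(z-o[2])/r[2]
tz=lambda u,v:(u/3.4+205-.35,v/3.4+135-.35)
sz=lambda u,v:(u/4.5+265-.39,v/4.5+160-.39)
E
python3 - <<'E'
from h import *
def T(l,u,v,z): print("top",l,(cast("top",tz(u,v),z)*1000).round(1))
def S(l,u,v,z): print("side",l,(cast("side",sz(u,v),z)*1000).round(1))
T("crate FR",583,183,.055);T("crate RR",718,184,.055);T("crate RL",720,333,.055);T("crate FL",580,333,.055)
S("crate RL",97,445,.055);S("crate RR",331,448,.055);S("crate FR",327,332,.055);S("crate FL",128,330,.055)
T("lip R",252,183,.036);T("lip L",250,352,.036)
T("foot R",472,193,0);T("foot L",470,350,0)
T("end far R",62,162,.052);T("end far L",54,366,.052)
S("end far L",140,34,.052);S("end far R",352,36,.052)
S("lip L",136,145,.036);S("lip R",331,145,.036)
S("foot L",118,325,0);S("foot R",340,320,0)
T("block",222,36,.045);T("block",388,52,.045);T("b",386,115,.045);T("b",216,98,.045)
T("wingR",528,150,.024);T("wingL",532,390,.024)
E
```

```text
top crate FR [609.4  35.6  55. ]
top crate RR [608.6 -54.5  55. ]
top crate RL [509.2 -51.3  55. ]
top crate FL [509.2  40.   55. ]
side crate RL [511.5 -52.7  55. ]
side crate RR [609.6 -51.4  55. ]
side crate FR [608.3  35.   55. ]
side crate FL [515.7  33.3  55. ]
top lip R [613.9 260.   36. ]
top lip L [497.9 258.5  36. ]
top foot R [614.1 107.5   0. ]
top foot L [502.5 109.8   0. ]
top end far R [625.4 388.7  52. ]
top end far L [486.7 386.7  52. ]
side end far L [488.1 380.   52. ]
side end far R [626.  382.9  52. ]
side lip L [497.2 254.9  36. ]
side lip R [612.  259.6  36. ]
side foot L [499.8 118.9   0. ]
side foot R [616.9 127.9   0. ]
top block [717.  282.5  45. ]
top block [704.6 166.5  45. ]
top b [659.4 167.7  45. ]
top b [672.1 285.3  45. ]
top wingR [639.7  69.2  24. ]
top wingL [473.8  69.2  24. ]
```

```bash
python3 - <<'E'
import cv2
a=cv2.imread("pics/top0.png")[180:246,365:427]
cv2.imwrite("pics/topz2.png",cv2.resize(a,None,fx=9,fy=9,interpolation=cv2.INTER_CUBIC))
E
```

```text
(no output)
```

View pics/topz2.png

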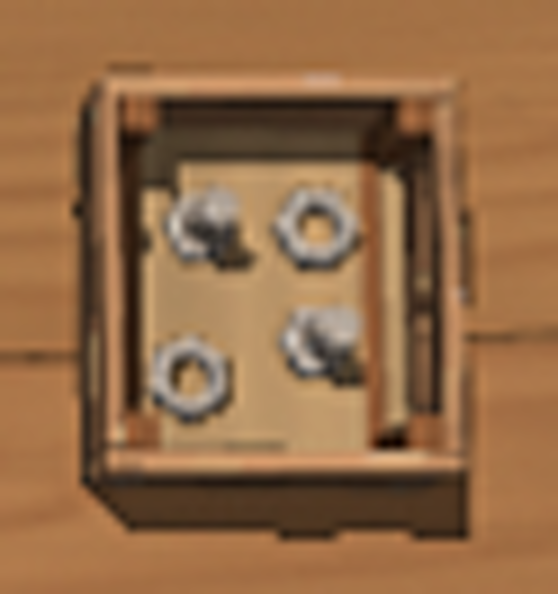

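```bash
cat >> h.py <<'E'
from scipy.spatial.transform import Rotation as R
def goal(t):  # tilt deg, tip leading uphill
    u=np.array([-0.010,1,0]);u/=np.linalg.norm(u); r=np.array([u[1],-u[0],0]); d=np.array([0,0,-1.])
    t=np.radians(t); y=u*np.sin(t)+d*np.cos(t); z=np.cross(r,y)
    return np.c_[r,y,z]
def rel(p0,R0,p1,R1):
    return np.r_[R0.T@(np.array(p1)-p0)*100, R.from_matrix(R0.T@R1).as_rotvec()].round(3)
E
python3 - <<'E'
from h import *
z2=lambda u,v:(u/9+365-.44,v/9+180-.44)
for n,c in dict(FR=(105,78),RR=(460,80),RL=(466,470),FL=(98,468)).items(): print(n,(cast("top",z2(*c),.055)*1000).round(1))
for c in [(500,350),(412,320),(430,290),(468,290)]: print("vise",cast("top",c,.12).round(3))
for c in [(215,265),(150,222),(175,222)]: print("vise side",cast("side",c,.12).round(3))
o=robot.get_obs();R0=R.from_quat(o["tool_rot"]).as_matrix();p0=np.array([.24,.577,.248])
for p,t in [((.45,.3,.25),10),((.561,0,.25),20),((.561,-.12,.2),20),((.561,-.12,.055),20)]: print(p,rel(p0,R0,p,goal(t)))
E
```

```text
FR [610.   35.3  55. ]
RR [609.3 -54.2  55. ]
RL [511.  -51.2  55. ]
FL [511.5  39.5  55. ]
vise [ 0.272 -0.192  0.12 ]
vise [ 0.331 -0.021  0.12 ]
vise [ 0.388 -0.058  0.12 ]
vise [ 0.388 -0.135  0.12 ]
vise side [ 0.416 -0.155  0.12 ]
vise side [ 0.261 -0.036  0.12 ]
vise side [ 0.307 -0.034  0.12 ]
(0.45, 0.3, 0.25) [-17.491  -0.177 -30.039   0.155   1.163  -0.104]
(0.561, 0, 0.25) [-40.913  -0.14  -51.825   0.309   1.153  -0.205]
(0.561, -0.12, 0.2) [-51.98    4.88  -56.443   0.309   1.153  -0.205]
(0.561, -0.12, 0.055) [-51.951  19.38  -56.449   0.309   1.153  -0.205]
```

Request:
carry_out(
  moves=[
    [0.575,-17.5,-0.2,-30,0.155,1.16,-0.1],
    [0.575,-17.5,-0.2,-30,0.155,1.16,-0.1],
    [0.575,-17.5,-0.2,-30,0.155,1.16,-0.1],
    [0.575,-17.5,-0.2,-30,0.155,1.16,-0.1],
    [0.575,-17.5,-0.2,-30,0.155,1.16,-0.1],
    [0.575,-17.5,-0.2,-30,0.155,1.16,-0.1],
    [0.575,-17.5,-0.2,-30,0.155,1.16,-0.1],
    [0.575,-40.9,-0.1,-51.8,0.309,1.153,-0.205],
    [0.575,-40.9,-0.1,-51.8,0.309,1.153,-0.205],
    [0.575,-40.9,-0.1,-51.8,0.309,1.153,-0.205],
    [0.575,-40.9,-0.1,-51.8,0.309,1.153,-0.205],
    [0.575,-40.9,-0.1,-51.8,0.309,1.153,-0.205],
    [0.575,-40.9,-0.1,-51.8,0.309,1.153,-0.205],
    [0.575,-40.9,-0.1,-51.8,0.309,1.153,-0.205],
    [0.575,-52,4.9,-56.4,0.309,1.153,-0.205],
    [0.575,-52,4.9,-56.4,0.309,1.153,-0.205],
    [0.575,-52,4.9,-56.4,0.309,1.153,-0.205],
    [0.575,-52,4.9,-56.4,0.309,1.153,-0.205],
    [0.575,-52,4.9,-56.4,0.309,1.153,-0.205],
    [0.575,-52,4.9,-56.4,0.309,1.153,-0.205],
  ],
)

```text
time: 2.1
position: [0.5607, -0.1185, 0.1988]
tool_rot: [-0.573, -0.004, 0.005, 0.82]
ft_force: [0.5, -0.1, 0.8]
grip_width: 0.0501
```

```bash
python3 - <<'E'
from h import *
o=robot.get_obs();R0=R.from_quat(o["tool_rot"]).as_matrix();p0=o["position"]
print(o["time"],p0,R0.round(3),goal(20).round(3),o["q"],o["grip_width"],o["ft_force"])
print(rel(p0,R0,(.561,-.12,.055),goal(20)))
E
```

```text
2.1 [ 0.56072494 -0.11846202  0.19883523] [[ 1.    -0.003 -0.011]
 [ 0.012  0.344  0.939]
 [ 0.001 -0.939  0.344]] [[ 1.    -0.003 -0.009]
 [ 0.01   0.342  0.94 ]
 [ 0.    -0.94   0.342]] [-0.55115345  0.57602506  1.55628626  0.31562665  1.21859097 -0.70383651] 0.050089665670823645 [ 0.48124623 -0.14018927  0.78520249]
[ 1.7000e-02  1.3452e+01 -5.0940e+00 -2.0000e-03  2.0000e-03  0.0000e+00]
```

Request:
carry_out(
  moves=[
    [0.575,0,4,-1.5,0,0,0],
    [0.575,0,8,-2.9,0,0,0],
    [0.575,0,12,-4.4,0,0,0],
    [0.575,0,15.2,-5.5,0,0,0],
    [0.575,0,15.2,-5.5,0,0,0],
    [0.575,0,15.9,-3.7,0,0,0],
    [0.575,0,16.4,-2.2,0,0,0],
    [0.575,0,16.6,-1.7,0,0,0],
    [0.575,0,16.8,-1.2,0,0,0],
    [0.575,0,16.9,-0.8,0,0,0],
    [0.575,0,16.9,-0.8,0,0,0],
  ],
)

```text
time: 3.2
position: [0.5613, -0.0695, 0.0379]
tool_rot: [-0.573, -0.004, 0.004, 0.819]
ft_force: [-0.2, 0.4, 0.2]
grip_width: 0.0499
```

```bash
python3 - <<'E'
from h import *
o=robot.get_obs()
print(o["time"],o["position"],o["ft_force"])
a=robot.camera("side")[190:300,240:400,::-1]
b=robot.camera("top")[135:265,205:465,::-1]
cv2.imwrite("pics/s1.png",cv2.resize(a,None,fx=5,fy=5,interpolation=cv2.INTER_CUBIC))
cv2.imwrite("pics/t1.png",cv2.resize(b,None,fx=3,fy=3,interpolation=cv2.INTER_CUBIC))
E
```

```text
3.2 [ 0.56130026 -0.06952361  0.03785508] [-0.23539134  0.35076571  0.22214084]
```

View pics/s1.png

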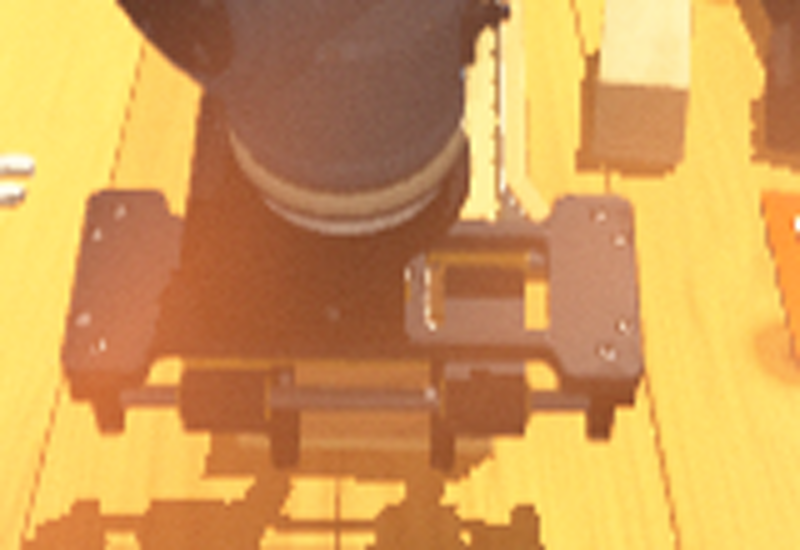

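View pics/t1.png

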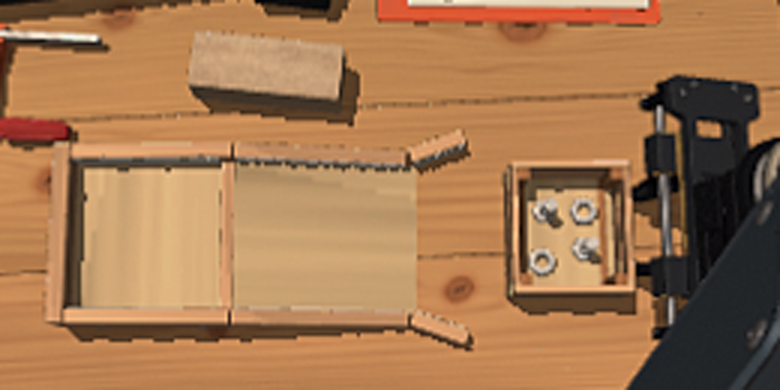

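Request:
carry_out(
  moves=[
    [0.575,0,0.17,0.47,0,0,0],
    [0.575,0,0.34,0.94,0,0,0],
    [0.575,0,0.51,1.41,0,0,0],
    [0.575,0,0.68,1.88,0,0,0],
    [0.575,0,0.85,2.35,0,0,0],
    [0.575,0,1.03,2.82,0,0,0],
    [0.575,0,1.2,3.29,0,0,0],
    [0.575,0,1.37,3.76,0,0,0],
    [0.575,0,1.54,4.23,0,0,0],
    [0.575,0,1.71,4.7,0,0,0],
    [0.575,0,1.88,5.17,0,0,0],
    [0.575,0,2.05,5.64,0,0,0],
    [0.575,0,2.22,6.11,0,0,0],
    [0.575,0,2.39,6.58,0,0,0],
    [0.575,0,2.56,7.05,0,0,0],
  ],
)

```text
time: 4.8
position: [0.5597, 0.0059, 0.0372]
tool_rot: [-0.573, -0.003, 0.004, 0.82]
ft_force: [-0.1, -2.3, 1.1]
grip_width: 0.05
```

```bash
python3 - <<'E'
from h import *
o=robot.get_obs()
print(o["time"],o["position"],o["ft_force"])
b=robot.camera("top")[135:265,205:465,::-1]
cv2.imwrite("pics/t2.png",cv2.resize(b,None,fx=3,fy=3,interpolation=cv2.INTER_CUBIC))
E
```

```text
4.8 [0.55974657 0.0059357  0.03719259] [-0.08549483 -2.34427015  1.06763992]
```

View pics/t2.png

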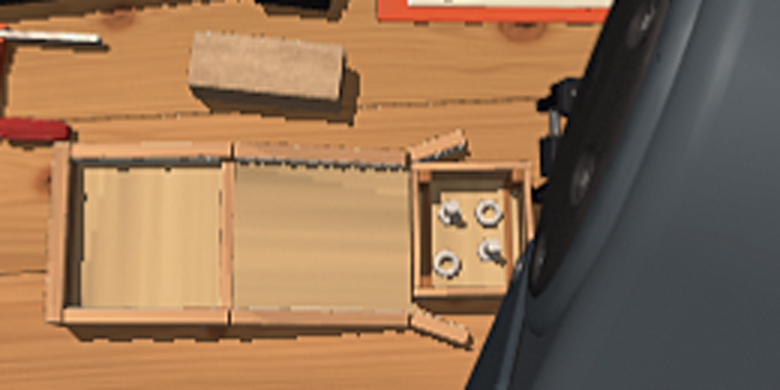

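```bash
python3 - <<'E'
from h import *
t3=lambda u,v:(u/3+205-.33,v/3+135-.33)
for c in [(415,163),(412,297),(532,162)]: print((cast("top",t3(*c),.055)*1000).round(1))
E
```

```text
[608.3 110.7  55. ]
[506.8 113.7  55. ]
[608.9  22.3  55. ]
```

Request:
carry_out(
  moves=[
    [0.575,0,0.15,0.48,0,0,0],
    [0.575,0,0.31,0.95,0,0,0],
    [0.575,0,0.46,1.43,0,0,0],
    [0.575,0,0.61,1.9,0,0,0],
    [0.575,0,0.77,2.38,0,0,0],
    [0.575,0,0.92,2.86,0,0,0],
    [0.575,0,1.07,3.33,0,0,0],
    [0.575,0,1.22,3.81,0,0,0],
    [0.575,0,1.38,4.28,0,0,0],
    [0.575,0,1.53,4.76,0,0,0],
    [0.575,0,1.68,5.24,0,0,0],
    [0.575,0,1.84,5.71,0,0,0],
    [0.575,0,1.99,6.19,0,0,0],
    [0.575,0,2.14,6.66,0,0,0],
    [0.575,0,2.3,7.14,0,0,0],
    [0.575,0,2.45,7.62,0,0,0],
    [0.575,0,2.5,8.13,0,0,0],
    [0.575,0,2.55,8.65,0,0,0],
    [0.575,0,2.6,9.16,0,0,0],
    [0.575,0,2.65,9.68,0,0,0],
  ],
)

```text
time: 6.85
position: [0.5588, 0.1059, 0.0457]
tool_rot: [-0.573, -0.003, 0.004, 0.82]
ft_force: [-0.2, -0.3, -1.7]
grip_width: 0.0503
```

```bash
python3 - <<'E'
from h import *
o=robot.get_obs()
print(o["time"],o["position"],o["ft_force"])
b=robot.camera("top")[135:265,205:465,::-1]
cv2.imwrite("pics/t3.png",cv2.resize(b,None,fx=3,fy=3,interpolation=cv2.INTER_CUBIC))
E
```

```text
6.85 [0.55875546 0.10593415 0.045713  ] [-0.24169656 -0.29808334 -1.74804912]
```

View pics/t3.png

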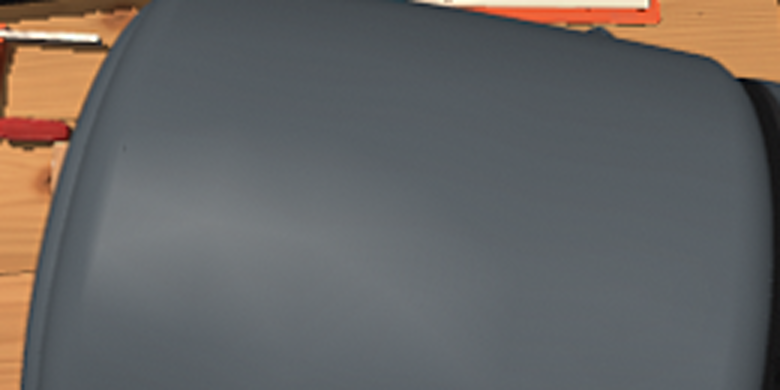

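```bash
python3 - <<'E'
from h import *
a=robot.camera("side")[130:290,240:400,::-1]
cv2.imwrite("pics/s3.png",cv2.resize(a,None,fx=3.7,fy=3.7,interpolation=cv2.INTER_CUBIC))
E
```

```text
(no output)
```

View pics/s3.png

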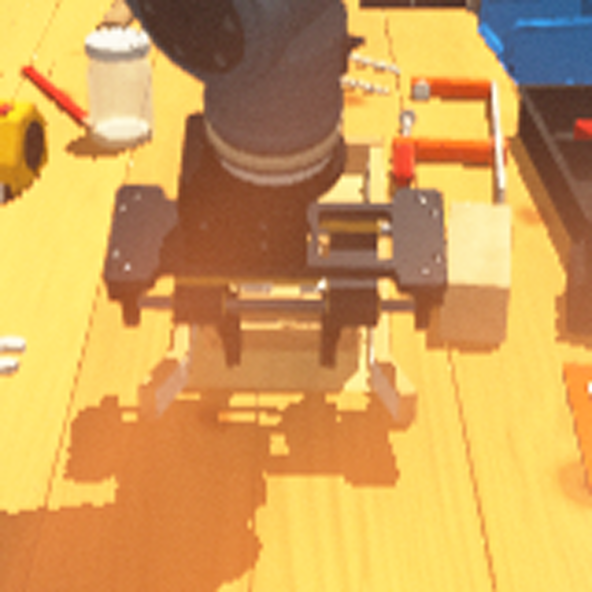

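Request:
carry_out(
  moves=[
    [0.575,0,0.03,0.52,0,0,0],
    [0.575,0,0.05,1.05,0,0,0],
    [0.575,0,0.08,1.57,0,0,0],
    [0.575,0,0.11,2.09,0,0,0],
    [0.575,0,0.13,2.61,0,0,0],
    [0.575,0,0.16,3.14,0,0,0],
    [0.575,0,0.19,3.66,0,0,0],
    [0.575,0,0.21,4.18,0,0,0],
    [0.575,0,0.24,4.7,0,0,0],
    [0.575,0,0.27,5.23,0,0,0],
    [0.575,0,0.29,5.75,0,0,0],
    [0.575,0,0.32,6.27,0,0,0],
    [0.575,0,0.35,6.79,0,0,0],
    [0.575,0,0.37,7.32,0,0,0],
  ],
)

```text
time: 8.35
position: [0.5581, 0.1758, 0.0674]
tool_rot: [-0.573, -0.003, 0.004, 0.819]
ft_force: [-0.0, -2.3, -0.7]
grip_width: 0.0502
```

```bash
python3 - <<'E'
from h import *
o=robot.get_obs()
print(o["time"],o["position"],o["ft_force"])
a=robot.camera("side")[130:260,260:390,::-1]
cv2.imwrite("pics/s4.png",cv2.resize(a,None,fx=4.5,fy=4.5,interpolation=cv2.INTER_CUBIC))
E
```

```text
8.35 [0.55812752 0.17578446 0.06739968] [-2.18122965e-03 -2.28874865e+00 -7.20016485e-01]
```

View pics/s4.png

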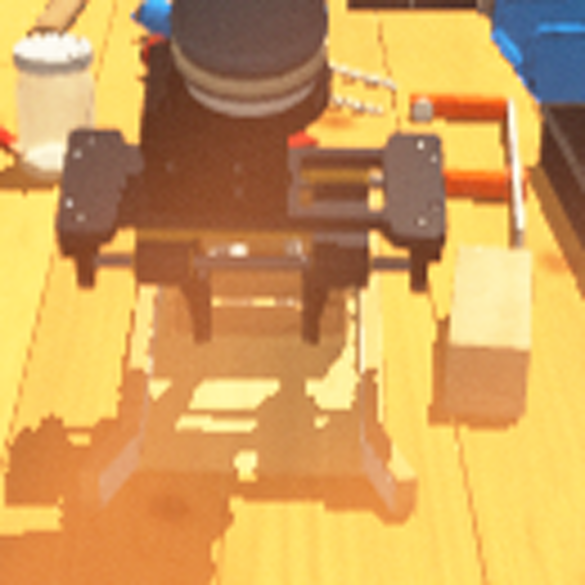

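Request:
carry_out(
  moves=[
    [0.575,0,-0.09,0.49,0,0,0],
    [0.575,0,-0.18,0.97,0,0,0],
    [0.575,0,-0.27,1.46,0,0,0],
    [0.575,0,-0.36,1.94,0,0,0],
    [0.575,0,-0.21,2.36,0,0,0],
    [0.575,0,-0.05,2.79,0,0,0],
    [0.575,0,0.1,3.21,0,0,0],
    [0.575,0,0.26,3.63,0,0,0],
  ],
)

```text
time: 9.2
position: [0.5575, 0.211, 0.0771]
tool_rot: [-0.573, -0.003, 0.004, 0.82]
ft_force: [0.9, -1.5, -0.7]
grip_width: 0.0499
```

```bash
python3 - <<'E'
from h import *
o=robot.get_obs()
print(o["time"],o["position"],o["ft_force"])
a=robot.camera("side")[130:260,260:390,::-1]
cv2.imwrite("pics/s5.png",cv2.resize(a,None,fx=4.5,fy=4.5,interpolation=cv2.INTER_CUBIC))
E
```

```text
9.2 [0.55747191 0.21102327 0.07708641] [ 0.92406393 -1.46236849 -0.67151285]
```

View pics/s5.png

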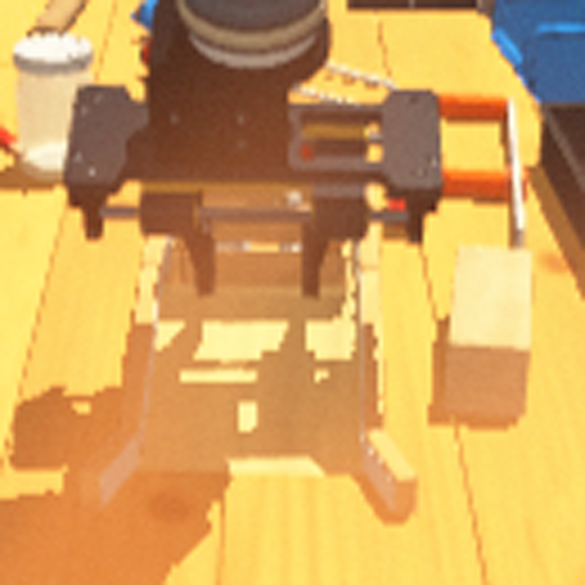

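Request:
carry_out(
  moves=[
    [0.575,0,0.21,0.35,0,0,0],
    [0.575,0,0.42,0.7,0,0,0],
    [0.575,0,0.64,1.05,0,0,0],
    [0.575,0,0.85,1.39,0,0,0],
    [0.575,0,1.06,1.74,0,0,0],
    [0.575,0,1.22,2.04,0,0,0],
    [0.575,0,1.38,2.33,0,0,0],
    [0.575,0,1.54,2.63,0,0,0],
    [0.575,0,1.64,2.85,0,0,0],
    [0.575,0,1.73,3.06,0,0,0],
    [0.575,0,1.83,3.27,0,0,0],
    [0.575,0,1.83,3.27,0,0,0],
  ],
)

```text
time: 10.45
position: [0.557, 0.2479, 0.0711]
tool_rot: [-0.573, -0.003, 0.004, 0.82]
ft_force: [-0.0, -1.9, -0.2]
grip_width: 0.0498
```

```bash
python3 - <<'E'
from h import *
o=robot.get_obs()
print(o["time"],o["position"],o["ft_force"])
a=robot.camera("side")[130:260,260:390,::-1]
cv2.imwrite("pics/s6.png",cv2.resize(a,None,fx=4.5,fy=4.5,interpolation=cv2.INTER_CUBIC))
E
```

```text
10.45 [0.55698219 0.24787915 0.07111819] [-0.02413291 -1.93749693 -0.21470059]
```

View pics/s6.png

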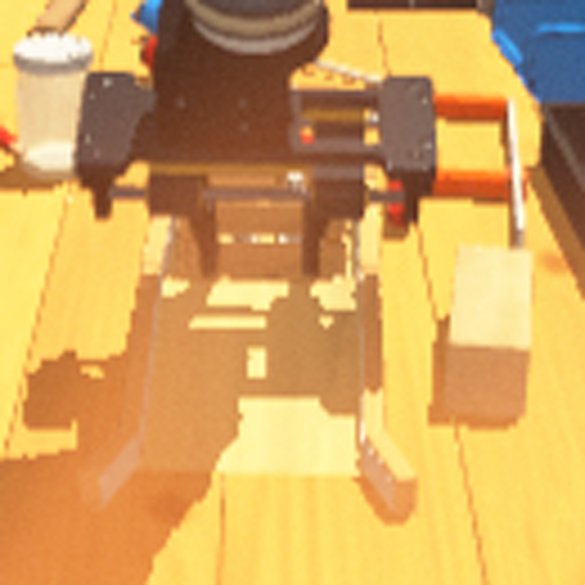

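Request:
carry_out(
  moves=[
    [0.575,0,-0.2,-0.4,0,0,0],
    [0.575,0,-0.5,-1,0,0,0],
    [0.575,0,-1,-2,0,0,0],
    [0.575,0,-1.8,-3.6,0,0,0],
    [0.575,0,-1.8,-3.6,0,0,0],
  ],
)

```text
time: 11.0
position: [0.5585, 0.2053, 0.076]
tool_rot: [-0.573, -0.003, 0.002, 0.819]
ft_force: [0.8, 0.2, 0.3]
grip_width: 0.0502
```

```bash
python3 - <<'E'
from h import *
o=robot.get_obs()
print(o["time"],o["position"],o["ft_force"])
a=robot.camera("side")[130:260,260:390,::-1]
cv2.imwrite("pics/s7.png",cv2.resize(a,None,fx=4.5,fy=4.5,interpolation=cv2.INTER_CUBIC))
b=robot.camera("top")[135:265,205:465,::-1]
cv2.imwrite("pics/t7.png",cv2.resize(b,None,fx=3,fy=3,interpolation=cv2.INTER_CUBIC))
E
```

```text
11.0 [0.55847422 0.20527251 0.07604749] [0.82945308 0.18918852 0.31430929]
```

View pics/s7.png

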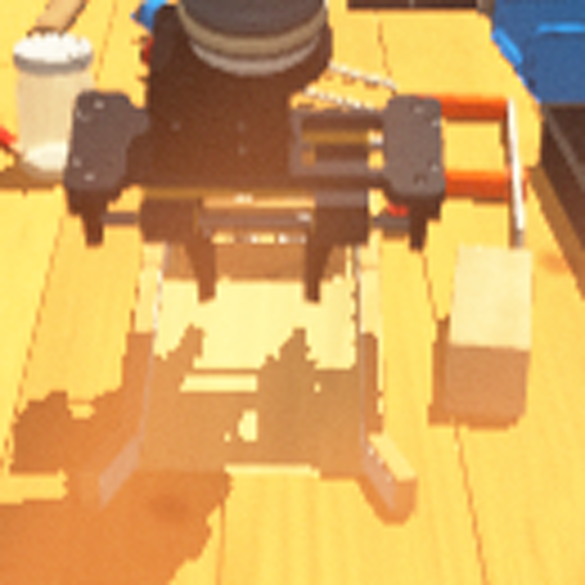

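View pics/t7.png

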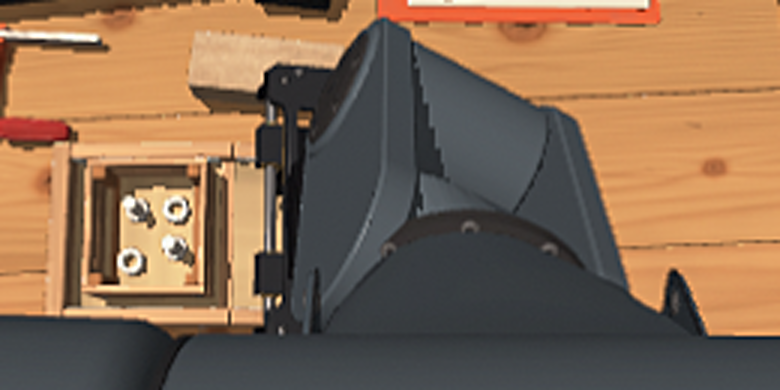

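Request:
carry_out(
  moves=[
    [0.575,0,-4,-0.5,0,0,0],
    [0.575,0,-8,1,0,0,0],
    [0.575,0,-10,-1,0,0,0],
    [0.575,0,-12,-4,0,0,0],
    [0.575,0,-14,-7,0,0,0],
    [0.575,0,-16,-10,0,0,0],
    [0.575,0,-18,-14,0,0,0],
    [0.575,0,-21,-20,0,0,0],
    [0.575,0,-21,-20,0,0,0],
    [0.575,0,-21,-20,0,0,0],
  ],
)

```text
time: 12.1
position: [0.5611, -0.0547, 0.2046]
tool_rot: [-0.573, -0.003, 0.002, 0.819]
ft_force: [0.5, 0.3, -0.9]
grip_width: 0.0501
```

```bash
python3 - <<'E'
from h import *
o=robot.get_obs()
print(o["time"],o["position"],o["ft_force"])
a=robot.camera("side")[130:260,260:390,::-1]
cv2.imwrite("pics/s8.png",cv2.resize(a,None,fx=4.5,fy=4.5,interpolation=cv2.INTER_CUBIC))
b=robot.camera("top")[165:255,215:350,::-1]
cv2.imwrite("pics/t8.png",cv2.resize(b,None,fx=5.9,fy=5.9,interpolation=cv2.INTER_CUBIC))
E
```

```text
12.1 [ 0.56105926 -0.05467399  0.20463008] [ 0.53101245  0.28364868 -0.90087194]
```

View pics/s8.png

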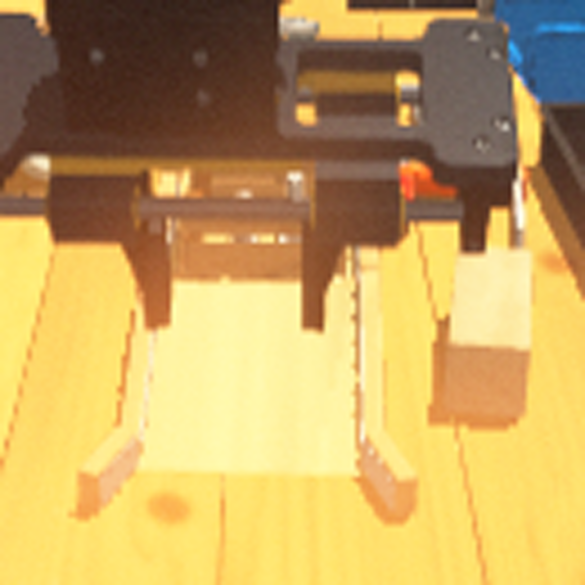

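View pics/t8.png

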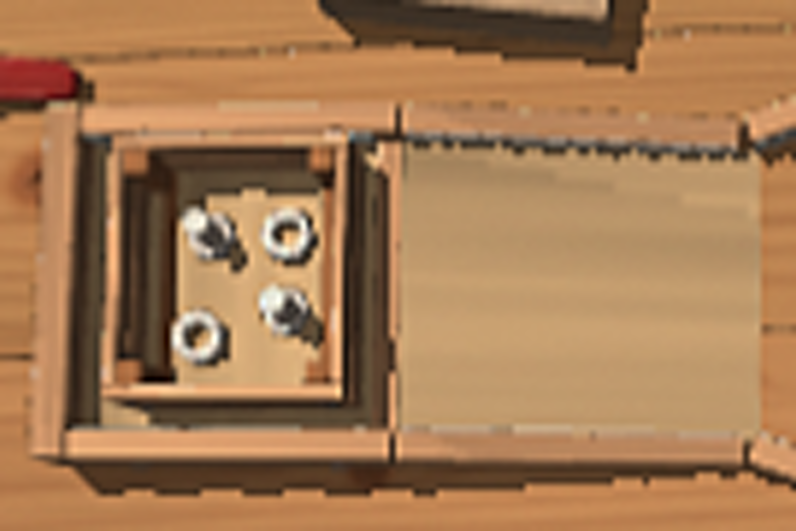

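```bash
python3 - <<'E'
from h import *
q=lambda u,v:(u/5.9+215-.42,v/5.9+165-.42)
P=[]
for c in [(112,138),(345,138),(342,395),(104,393)]:
    p=cast("top",q(*c),.081);P.append(p);print((p*1000).round(1))
print("c",np.mean(P,0))
for c in [(388,145),(388,430)]: print("lip",(cast("top",q(*c),.036)*1000).round(1))
for c in [(80,108),(68,455)]: print("endstop in",(cast("top",q(*c),.052)*1000).round(1))
sz=lambda u,v:(u/4.5+260-.39,v/4.5+130-.39)
for c in [(180,277),(300,280)]: print("side rear bottom @lip",(cast("side",sz(*c),.036)*1000).round(1))
E
```

```text
[605.5 355.1  81. ]
[605.3 266.4  81. ]
[508.7 264.9  81. ]
[509.1 353.5  81. ]
c [0.55712423 0.30998312 0.081     ]
lip [612.2 256.2  36. ]
lip [499.5 253.6  36. ]
endstop in [623.9 376.2  52. ]
endstop in [488.1 374.   52. ]
side rear bottom @lip [509.5 259.3  36. ]
side rear bottom @lip [580.4 258.3  36. ]
```

```bash
python3 - <<'E'
from h import *
def zy(uv,y):
    a=cast("side",uv,0);b=cast("side",uv,.1);t=(y-a[1])/(b[1]-a[1]);return ((a+t*(b-a))*1000).round(1)
s0=lambda u,v:(u/4.5+265-.39,v/4.5+160-.39)
s1=lambda u,v:(u/4.5+260-.39,v/4.5+130-.39)
print("init gap",zy(s0(160,488),-.0513),zy(s0(270,489),-.0535),"rim",zy(s0(214,447),-.0525))
print("now gap",zy(s1(215,239),.2652),zy(s1(275,239),.266),"s7 rim",zy(s1(250,203),.2655))
E
```

```text
init gap [537.2 -51.3  31.6] [584.2 -53.5  34.1] rim [560.6 -52.5  55.1]
now gap [530.1 265.2  58.5] [565.4 266.   58.8] s7 rim [550.8 265.5  82. ]
```

```bash
python3 - <<'E'
from h import *
print(robot.hand_in()); print(robot.get_obs()["time"])
E
```

```text
the job is handed in; nothing more can be done
None
the job is handed in; nothing more can be done
```

I pushed the crate up the ramp with the two fingertips, half open and tilted 20°. When its rear edge had dropped behind the lip, I backed the gripper off and moved about 0.3 m clear. I handed the job in at about 12.2 s; the hand-in gives no verdict.

Last checks, from the camera images:
- **Position along the ramp:** the crate centre is about 52–56 mm past the drop-off edge (45–71 required). The range comes from two readings of the lip, about 4 mm apart.
- **Centre line:** it is within about 2 mm (15 mm allowed).
- **Height:** the gap in the crate's rear slats rose 24–27 mm from its starting height. That matches the rear sitting on the bay floor, 26 mm up. I did not measure the front's height separately.
- **Robot and block:** nothing touches the robot. The pine block looks unmoved in the pictures; I did not re-measure it.

One check disagreed with the task text. The crate measured about 90 mm along the ramp and 100 mm across it, the reverse of the stated sizes. It still fitted between the rails and went into the bay.

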